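# Fetch the spare shallot from the covered parts box and complete the rack

### The job

One brass shallot is missing from the small rack; a white paper slip marks its place. Slide the cover of the spares box all the way aside in its guides, without lifting it out, find the spare shallot in one of the pockets and, never dropping it, lay it fully down in the marked place, open (grey-banded) end the same way as the others. Leave the other shallots and the grey reed block where they lie, and the cover slid aside.

Things in the scene. Friction and masses are not known exactly. Their poses are not given: they have to be found in the camera images.
- box: Fixed wooden box 156 (x) x 246 (y) x 41 mm. Origin: centre of underside, on the bench; x: the way the cover opens. Its +x half is an open trough. Its -x half: 3 pockets centred at x -37, y -76, 0, 76 mm, each 66 (x) x 70 (y), floor z 8, partition tops z 35. Lips 5 mm high at the edge guide the cover. One pocket holds the spare shallot, one the reed block, one shavings; which varies.
- cover_grip (a point): On the loose plywood cover (74 x 234 x 6 mm, 130 g): middle of its pull strip (12 in x, 70 in y, 22 mm high), 11 mm under the strip's top. In the box frame z = 53; x about -36 at the start (all pockets hidden), +37 against the stop when fully open, over the trough. It rests on ledges at z 36 and slides with light friction along the box's x only (2 mm side play). Axes about as the box's.
- shallot_center (a point): Centre of the spare brass shallot (reed-pipe tube, 45 g): 56 long (x) x 16 wide (y) x 16 mm high (z). Flat underneath, half-round on top, sides upright in the lower 8 mm, end faces flat. Open end at -x: dark bore, grey tinned band round it. Lies flat side down, loosely along the box's x, this point 8 mm above the pocket floor. In the pocket fingers have room at its long sides only, not at its ends.
- shallot_open (a point): Middle of the spare shallot's open end face, 28 mm from its centre along its own -x.
- rack: Fixed wooden rack, origin: centre of underside, on the bench. Board 110 (x) x 126 (y) x 10 mm, on it a plinth 42 (x) x 114 (y), top at z 22. Four places along y, 23 mm apart, parted by rows (x -17, 0, 17) of upright steel pins 3 mm thick with round tips at z 48, 20 mm clear between. Shallots lie along x on the plinth, ends standing 7 mm out from it. Any of the four may be empty.
- gap (a point): Middle of the white slip (72 x 14 mm, paper thin) in the empty place, at plinth height, 22 mm above the bench. Its x lies along the place: the laid shallot's x must point the same way (open ends at -x), its centre 8 mm above this point. Pins and neighbours leave no room for fingers beside it, so it goes in held by its ends, where all is free: after lifting, set it down and take it anew.
- mate1_center (a point): Centre of one of the three shallots lying in the rack, same shape and axes as the spare one, 30 mm above the bench. To be left alone.
- mate2_center (a point): The second one, likewise.
- mate3_center (a point): The third one, likewise.
- reedblock_center (a point): Centre of the grey lead reed block standing in one pocket: round, 22 mm high, 30 mm across its foot. To be left alone.
Mind the look-alikes: they are no part of the job. Of the things shaped like the part that bears cover_grip, the wooden one is meant.

How it is judged:
By the outcome, as a careful person would: the job done as asked, in the order asked, and still so for the second after the job is handed in, with the robot touching nothing.
It also fails if it takes over 66 s, if anything falls off the work surface, if the arm or the gripper's body presses on something with over 40 N, if the wrist force passes 120 N, or if a joint passes its speed limit or range.

### The arm

A 7-joint arm with a two-finger parallel gripper is mounted at the origin on the work surface. World frame = base frame: x ahead of the robot, y to its left, z up, the work surface at z = 0. Lengths are in m, angles in rad, forces in N, time in s.
With the tool pointing down it reaches from about 0.425 to 0.8 m from the base axis. Payload 8.3 kg.
Tool frame: the origin (TCP) lies between the finger pads; the fingertips stand arm.nose_length ahead of it and the grasp point (between the pads) lies 11 mm behind it (arm.nose_length is the distance from the TCP to the fingertips, in m); z points along the fingers, y is the line along which they close (so a half turn about z gives the same grasp; the last joint's range is limited). The gripper opens to 85 mm and grips with 20 to 120 N. Pads are 22 mm wide; open, the fingers measure 114 mm over their backs; the gripper's body (76 mm by 85 mm) begins 54 mm behind the grasp point. The pads swing forward as they close: fully open they stand 13 mm farther back than shut.
Start: joints at [-1.193, 0.383, 0.016, 1.37, -0.006, 1.388, -0.046], TCP at [0.267, 0.565, 0.239] pointing down, gripper open.
Joint ranges: [-2.95, 2.95], [-0.25, 2.06], [-1.52, 1.56], [0.18, 2.33], [-1.44, 4.58], [0.02, 2.06], [-3.01, 3.01]. Speed limits (rad/s): [2.39, 2.39, 3.01, 3.01, 3.14, 3.14, 3.14].

### API

Orientations are given as a rotation vector (axis times angle).
In Python, from cell import arm gives the robot as it stands.
- The arm moves only by the tool carry_out, never from a script. Its argument "moves" is a list of rows, each an object with "xyz": the shift along the tool's x, y, z in cm, a list of three; "spin": the turn about the tool's z in rad; "claw": the finger opening in cm, from 0 to 8.54. In form: [{"xyz": [tx, ty, tz], "spin": spin, "claw": claw}, ...]. A call has 1 to 5 rows; each row shifts and turns the commanded pose from where the row before left it, along the tool's axes as they then stand; what a row does not reach is not made up. A row lasts 1/8 s, in which the tool goes at most 62.5 mm and 10.7 degrees, less where a joint would pass 70% of its speed; a pose out of reach is approached as far as the arm can. A call is refused whole if a number of a shift passes 6.25 or a number of a turn 0.188, either way. A call with a gripper value outside its range is refused whole. The fingers move at their own pace and stop on an object; "squeeze" is the grip in N (left out, the last holds). Time passes only in rows, so rows that do not move let the fingers close. It gives the time, the measured TCP pose, the force, the opening and the grip force at its end, in the units of the state.
- arm.observe(): the state, without advancing time (a new reading comes with each control period).
- arm.read_camera(name): name is "scene" or "top"; returns the picture (420x560x3 uint8, red, green, blue); there is no depth.
- arm.calibration(name): a dict with "vfov" (degrees; the focal length in pixels is half the picture's height over the tangent of half this angle, whatever the lens; pixels are square), "cx", "cy" (the principal point, pixels), "distortion" ([k1, k2, p1, p2, k3] as OpenCV has them; the pictures are not rectified), "R" (3x3) and "t" (3): a world point X has camera coordinates R X + t. Camera axes: x right, y down, z forward; pixel columns grow to the right and rows downward; lengths in m; the calibration is good to about 2 mm. A picture is of the moment at which its call begins. calibration takes no time and is no camera call.
- arm.job_done(): hands the job in; it is judged then, once.
Trained networks look in the newest picture that a camera, given by its name, has taken for a name from the list of things; names that differ only in an ending like _2 or _b are one class to them, and where a whole thing is asked for, a point or a joint stands for the part that bears it (a point fixed in the world has none). Each returns a list of dicts, best first, with "confidence" (0 to 1); they miss things now and then, are a little off and sometimes report something else, mostly with a low value. They report only what shows in the picture. A call takes as long as a camera call. They do not tell look-alikes from the thing itself.
- arm.look_for(camera, target): "at" ([row, column] in pixels, amid what is visible of it).
The state is a dict: "clock": time; "joints": joint angles; "joint_velocities": joint speeds; "joint_torque": joint torques, N m; "ee_pos": TCP position; "orientation": TCP orientation; "wrist_force": force on the tool from outside, world axes, zero at the start; "wrist_torque": the same for the moment, N m; "opening": opening from 0.0 (shut) to 1.0 (fully open); "grip_force": force on a finger pad.
Only numpy, scipy, OpenCV 4.12 (cv2) and the standard library are available. Lean on these libraries where they do the work, as an engineer would, in place of code of your own. Each camera call takes 0.05 s, during which the arm holds its last target. There are 200 camera calls.

## Working session

There is one attempt and no reset: what is moved stays moved. The work goes in short steps, Python scripts to look and compute and a tool call to move; the robot and the scene stay as the last step left them, time stands still between calls to the robot, and variables do not carry over. Pictures are saved under pics/ and viewed, at most 10 in all, crops included, and the job is handed in when it is done.

Besides the shell and the picture viewer there is one more tool, called as a command line: name --argument value ..., lists and objects as JSON in quotes. carry_out: Moves the arm, as the interface text tells. Its arguments: {"type":"object","properties":{"moves":{"type":"array"},"squeeze":{"type":"number"}},"required":["moves"]}

```bash
ls; mkdir -p pics; cat > h.py <<'E'
import numpy as np, cv2
from cell import arm
from scipy.spatial.transform import Rotation as Ro
def K(n):
    c=arm.calibration(n); f=210/np.tan(np.radians(c["vfov"])/2)
    return c,np.array([[f,0,c["cx"]],[0,f,c["cy"]],[0,0,1.]]),np.array(c["distortion"],float)
def px2w(n,rc,z):
    c,k,d=K(n); R=np.array(c["R"]);t=np.array(c["t"])
    u=cv2.undistortPoints(np.array([[[rc[1],rc[0]]]],float),k,d,None,None)[0,0]
    o=-R.T@t; v=R.T@np.array([u[0],u[1],1]); return o+v*(z-o[2])/v[2]
def w2px(n,X):
    c,k,d=K(n); R=np.array(c["R"]);t=np.array(c["t"],float)
    p=cv2.projectPoints(np.array([X],float),cv2.Rodrigues(R)[0],t,k,d)[0][0,0]; return p[::-1]
def snap(n,f,crop=None,s=1):
    im=arm.read_camera(n)[:,:,::-1]
    if crop: r0,r1,c0,c1=crop; im=im[r0:r1,c0:c1]
    cv2.imwrite("pics/"+f,cv2.resize(im,None,fx=s,fy=s,interpolation=cv2.INTER_CUBIC))
E
python3 - <<'E'
from h import *
np.set_printoptions(precision=4,suppress=True)
for n in("top","scene"):
    snap(n,n+"0.png")
    c=arm.calibration(n);print(n,c["vfov"],c["distortion"],-np.array(c["R"]).T@np.array(c["t"]))
    for t,z in(("box",.04),("cover_grip",.053),("rack",.022),("gap",.022),("mate1_center",.03)):
        for d in arm.look_for(n,t): print(t,np.round(d["at"],1),round(d["confidence"],2),px2w(n,d["at"],z))
s=arm.observe();print(s["ee_pos"],s["orientation"],s["clock"],arm.nose_length,Ro.from_rotvec(s["orientation"]).as_matrix())
E
```

```text
pics
top 54.827507198537674 [-0.0164  0.      0.      0.      0.    ] [ 0.3061 -0.0359  0.9196]
box [159.1 169.3] 0.92 [0.5916 0.2285 0.04  ]
cover_grip [284.  346.5] 0.96 [ 0.3127 -0.1644  0.053 ]
cover_grip [187.3 168.5] 0.8 [0.5223 0.2229 0.053 ]
cover_grip [292.2 153.3] 0.56 [0.2945 0.2433 0.053 ]
rack [181.  378.5] 0.86 [ 0.5448 -0.2482  0.022 ]
rack [178.8 393.1] 0.56 [ 0.55   -0.2817  0.022 ]
gap [181.5 394.5] 0.52 [ 0.5436 -0.2846  0.022 ]
mate1_center [172.2 374.5] 0.6 [ 0.5633 -0.238   0.03  ]
scene 42.62583879909931 [-0.0004  0.      0.      0.      0.    ] [ 0.8549 -0.6918  0.7511]
box [195.6 388.6] 0.86 [0.6144 0.1814 0.04  ]
cover_grip [147.1 279.6] 0.94 [0.339  0.1972 0.053 ]
cover_grip [260.7 166.2] 0.68 [ 0.3506 -0.2174  0.053 ]
cover_grip [173.1 359.1] 0.57 [0.5351 0.2035 0.053 ]
rack [348.7 256.7] 0.91 [ 0.5762 -0.2716  0.022 ]
gap [350.7 242.7] 0.55 [ 0.5592 -0.2864  0.022 ]
mate1_center [328.4 261.4] 0.71 [ 0.5646 -0.2391  0.03  ]
[0.2666 0.5653 0.2393] [-0.6867 -3.0656  0.    ] 0.6 0.008 [[-0.9044  0.4266 -0.    ]
 [ 0.4266  0.9044  0.    ]
 [ 0.     -0.     -1.    ]]
```

View pics/top0.png

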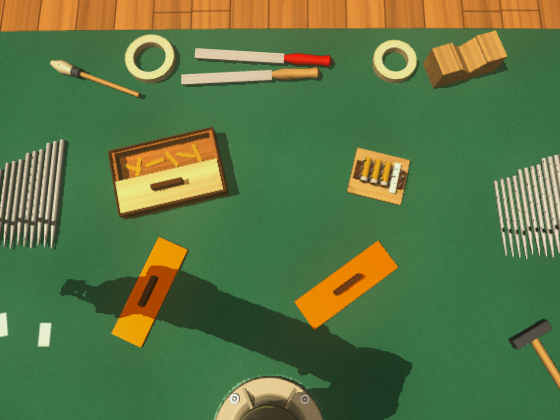

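View pics/scene0.png

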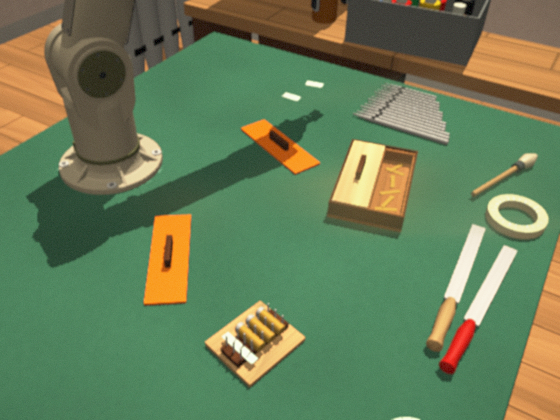

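The pull candidates in the top picture are (284,346) and (292,153), both orange plates lying loose on the bench, and (187,168), the plain-wood cover on the box. The wooden one in the box guides fits. I'll confirm it in one enlarged crop that also shows the rack.

```bash
python3 - <<'E'
from h import *
im=arm.read_camera("top")[:,:,::-1]; cv2.imwrite("pics/raw1.png",im)
a=cv2.resize(im[120:225,100:235],None,fx=4,fy=4,interpolation=cv2.INTER_CUBIC)[:420]
b=cv2.resize(im[145:208,344:414],None,fx=6,fy=6,interpolation=cv2.INTER_CUBIC)[:,:]
cv2.imwrite("pics/crop1.png",np.hstack([cv2.resize(a,(460,358)),cv2.resize(b,(330,297),interpolation=cv2.INTER_AREA) if 0 else cv2.copyMakeBorder(cv2.resize(b,(330,297)),0,61,0,0,cv2.BORDER_CONSTANT)]))
E
```

```text
(no output)
```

View pics/crop1.png

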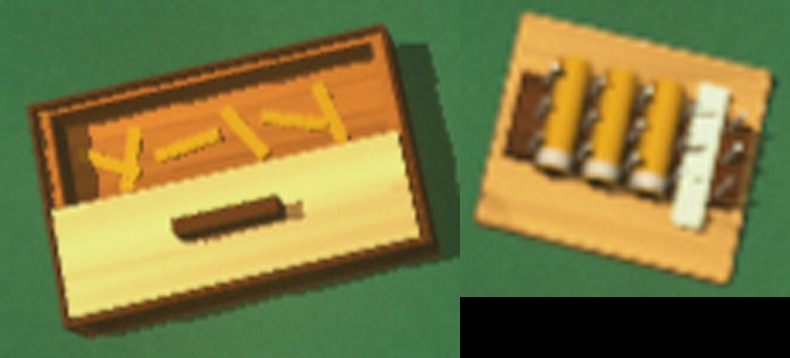

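The left of the crop shows the plain-wood cover with its dark wooden pull at about (185,168) in the full image, sitting in the box guides, so that is the right one. The right of the crop shows three shallots with grey ends toward the robot and the white slip in the rightmost (-y) place. Next I fit the box and rack poses from their corners.

```bash
cat > fit.py <<'E'
from h import *
from scipy.optimize import least_squares
np.set_printoptions(precision=4,suppress=True)
def L(u,v): return (120+v/3.41-.35,100+u/3.407-.35)
def Rr(u,v): return (145+v/4.714-.4,344+(u-460)/4.714-.4)
def fit(pts,n,x0,free=None):
    def X(p,q): c,s=np.cos(p[2]),np.sin(p[2]); return [p[0]+c*q[0]-s*q[1],p[1]+s*q[0]+c*q[1],q[2]]
    f=lambda p:np.concatenate([w2px(n,X(p,q))-np.array(r) for q,r in pts])
    s=least_squares(f,x0,loss="soft_l1"); return s.x,f(s.x)
E
python3 - <<'E'
from fit import *
box=[((.078,.123,.041),L(30,105)),((.078,-.123,.041),L(383,27)),((-.073+0,.117,.042),L(70,318)),((-.073,-.117,.042),L(420,238)),((.001,.117,.042),L(52,210)),((.001,-.117,.042),L(398,132))]
p,r=fit(box,"top",[.57,.22,.2]);print("box",p,r)
rk=[((.055,.063,.01),Rr(525,12)),((.055,-.063,.01),Rr(773,70)),((-.055,-.063,.01),Rr(730,285)),((-.055,.063,.01),Rr(475,222))]
p2,r=fit(rk,"top",[.55,-.25,-.2]);print("rack",p2,r)
sl=[((.036,.007,.022),Rr(697,82)),((.036,-.007,.022),Rr(728,88)),((-.036,-.007,.022),Rr(705,232)),((-.036,.007,.022),Rr(672,225))]
p3,r=fit(sl,"top",[.55,-.28,-.2]);print("slip",p3,r)
c,s=np.cos(p2[2]),np.sin(p2[2]);print("expect gap",p2[:2]+np.array([[c,-s],[s,c]])@[0,-.0345])
c,s=np.cos(p[2]),np.sin(p[2]);g=p[:2]+np.array([[c,-s],[s,c]])@[-.036,0]
print("grip",g,w2px("top",[*g,.064]),w2px("scene",[*g,.064]))
# scene projections
im=arm.read_camera("scene")[:,:,::-1].copy()
for (P,hx,hy,z) in((p,.078,.123,.041),(p2,.055,.063,.01),(p3,.036,.007,.022)):
    c,s=np.cos(P[2]),np.sin(P[2])
    q=[w2px("scene",[P[0]+c*a-s*b,P[1]+s*a+c*b,z])[::-1] for a,b in((hx,hy),(hx,-hy),(-hx,-hy),(-hx,hy))]
    print(np.array(q))
    cv2.polylines(im,[np.int32(np.array(q)*16)],True,(255,0,0),1,cv2.LINE_AA,4)
a=cv2.resize(im[130:240,315:430],(400,383));b=cv2.resize(im[295:388,200:310],(400,338))
cv2.imwrite("pics/s1.png",np.hstack([a,cv2.copyMakeBorder(b,0,45,0,0,cv2.BORDER_CONSTANT)]))
E
```

```text
box [0.5644 0.234  0.229 ] [-0.0649 -0.8898 -0.6283  0.6191  0.009  -0.2097  0.1065  0.1546  0.198
  0.064   0.2289  0.1237]
rack [ 0.5609 -0.2521 -0.2469] [ 0.1871 -0.1499  0.4607 -0.0311 -0.4257 -0.0721 -0.1858  0.2563]
slip [ 0.5524 -0.2854 -0.2064] [ 0.3485  0.2174  0.2752 -0.3439 -0.4326 -0.3785 -0.1815  0.5261]
expect gap [ 0.5525 -0.2855]
grip [0.5293 0.2258] [182.9833 165.9021] [162.9555 361.5118]
[[419.0466 150.9152]
 [404.4535 217.5971]
 [328.4569 201.4269]
 [353.0539 138.7156]]
[[305.8088 337.93  ]
 [249.9134 385.703 ]
 [204.3318 342.7204]
 [260.0926 300.8727]]
[[258.7418 358.8817]
 [252.4718 364.5062]
 [220.991  338.16  ]
 [227.2835 332.9957]]
```

View pics/s1.png

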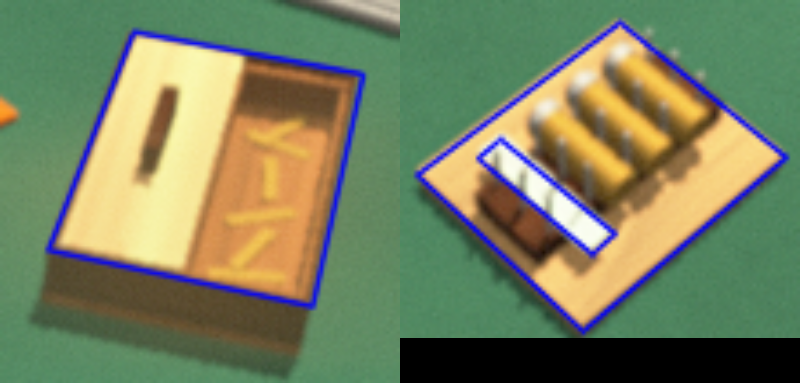

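The projected outlines match in both cameras. The cover grip is at (0.529, 0.226), the gap at (0.5525, -0.2855) and the rack yaw is about -0.24. Now the helper that works out moves.

```bash
cat >> h.py <<'E'
def plan(xyz,yawy,n):
    """yawy: wanted azimuth (rad) of tool y, mod pi; prints rows"""
    s=arm.observe(); p=np.array(s["ee_pos"]); R=Ro.from_rotvec(s["orientation"]).as_matrix()
    y=np.arctan2(R[1,1],R[0,1]); d=(yawy-y+np.pi/2)%np.pi-np.pi/2
    D=np.array(xyz)-p
    for i in range(n):
        Ri=R@Ro.from_rotvec([0,0,-d*i/n]).as_matrix()
        print("xyz",np.round(Ri.T@D/n*100,2).tolist(),"spin",round(-d/n,3))
    print("p",p.round(4),"yaw",round(y,3),"tilt",R[:,2].round(3),"j",np.round(s["joints"],2),"clk",s["clock"],"op",s["opening"])
E
python3 -c "
from h import *
plan([.5293,.2258,.12],.229,10)"
```

```text
xyz [-3.82, -1.95, 1.19] spin 0.09
xyz [-3.98, -1.6, 1.19] spin 0.09
xyz [-4.11, -1.23, 1.19] spin 0.09
xyz [-4.21, -0.86, 1.19] spin 0.09
xyz [-4.27, -0.48, 1.19] spin 0.09
xyz [-4.29, -0.09, 1.19] spin 0.09
xyz [-4.28, 0.3, 1.19] spin 0.09
xyz [-4.24, 0.68, 1.19] spin 0.09
xyz [-4.16, 1.06, 1.19] spin 0.09
xyz [-4.05, 1.43, 1.19] spin 0.09
p [0.2666 0.5653 0.2393] yaw 1.13 tilt [-0.  0. -1.] j [-1.19  0.38  0.02  1.37 -0.01  1.39 -0.05] clk 0.7 op 1.0000446286047484
```

carry_out --moves '[{"xyz": [-3.8,-1.95,1.2],"spin": 0.09,"claw": 4},{"xyz": [-4.0,-1.6,1.2],"spin": 0.09,"claw": 4},{"xyz": [-4.1,-1.25,1.2],"spin": 0.09,"claw": 4},{"xyz": [-4.2,-0.85,1.2],"spin": 0.09,"claw": 4},{"xyz": [-4.3,-0.5,1.2],"spin": 0.09,"claw": 4}]' --squeeze 25

```text
clock: 1.32
ee_pos: [0.3985, 0.3941, 0.1791]
orientation: [1.357, 2.833, 0.001]
wrist_force: [0.6, 0.6, 0.4]
opening: 0.47
grip_force: 0.0
```

carry_out --moves '[{"xyz": [-4.3,-0.1,1.2],"spin": 0.09,"claw": 4},{"xyz": [-4.3,0.3,1.2],"spin": 0.09,"claw": 4},{"xyz": [-4.2,0.7,1.2],"spin": 0.09,"claw": 4},{"xyz": [-4.15,1.05,1.2],"spin": 0.09,"claw": 4},{"xyz": [-4.05,1.45,1.2],"spin": 0.09,"claw": 4}]'

```text
clock: 1.95
ee_pos: [0.5302, 0.2248, 0.1191]
orientation: [1.955, 2.459, 0.001]
wrist_force: [-0.0, 0.1, -0.8]
opening: 0.469
grip_force: 0.0
```

```bash
python3 -c "
from h import *
plan([.5293,.2258,.055],.229,3); snap('scene','s2.png',(110,230,300,440),4)"
```

```text
xyz [0.04, -0.02, 2.14] spin -0.001
xyz [0.04, -0.02, 2.14] spin -0.001
xyz [0.04, -0.02, 2.14] spin -0.001
p [0.5302 0.2248 0.1191] yaw 0.227 tilt [ 0.  0. -1.] j [-0.73  0.38  0.34  1.68 -0.14  1.11 -0.12] clk 1.95 op 0.46870092208938763
```

View pics/s2.png

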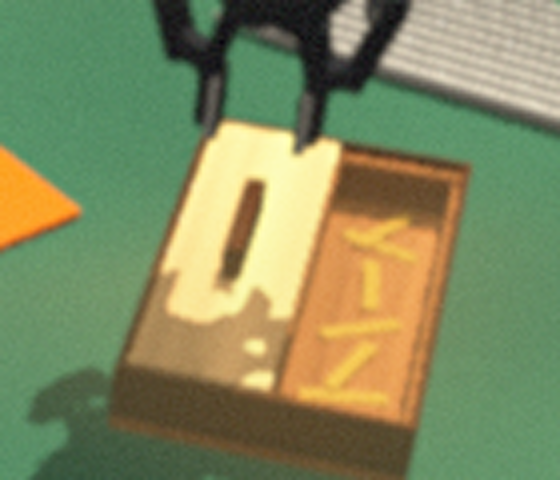

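The fingers straddle the strip's line, with tips at about (137,353) and (140,375) in the full image. Next I descend, close and read the result.

carry_out --moves '[{"xyz": [0.1,0,3.0],"spin": 0,"claw": 4},{"xyz": [0,0,3.3],"spin": 0,"claw": 4},{"xyz": [0,0,0],"spin": 0,"claw": 0.8},{"xyz": [0,0,0],"spin": 0,"claw": 0.8},{"xyz": [0,0,0],"spin": 0,"claw": 0.8}]'

```text
clock: 2.62
ee_pos: [0.53, 0.2272, 0.0578]
orientation: [1.951, 2.461, 0.003]
wrist_force: [0.1, 0.7, -1.0]
opening: 0.13
grip_force: 31.1
```

```bash
python3 -c "
from h import *
s=arm.observe();print(s['grip_force'],s['opening']*85,s['wrist_force'])
p=np.array(s['ee_pos']);c,n=np.cos(.229),np.sin(.229)
plan(p+.075*np.array([c,n,0]),.229,6)"
```

```text
31.128283739089966 11.075774774451423 [ 0.06691464  0.72969471 -0.95379925]
xyz [-0.0, 1.25, 0.0] spin 0.0
xyz [-0.0, 1.25, 0.0] spin 0.0
xyz [-0.0, 1.25, 0.0] spin 0.0
xyz [-0.0, 1.25, 0.0] spin 0.0
xyz [-0.0, 1.25, 0.0] spin 0.0
xyz [-0.0, 1.25, 0.0] spin 0.0
p [0.53   0.2272 0.0578] yaw 0.23 tilt [ 0.002  0.001 -1.   ] j [-0.72  0.45  0.32  1.74 -0.17  0.98 -0.1 ] clk 2.625 op 0.13030323264060498
```

carry_out --moves '[{"xyz": [0,1.5,0],"spin": 0,"claw": 0.8},{"xyz": [0,1.5,0],"spin": 0,"claw": 0.8},{"xyz": [0,1.5,0],"spin": 0,"claw": 0.8},{"xyz": [0,1.5,0],"spin": 0,"claw": 0.8},{"xyz": [0,0.8,0],"spin": 0,"claw": 0.8}]'

```text
clock: 3.25
ee_pos: [0.5964, 0.2426, 0.0572]
orientation: [1.951, 2.461, 0.002]
wrist_force: [-0.6, 1.1, -1.2]
opening: 0.13
grip_force: 31.1
```

carry_out --moves '[{"xyz": [0,0.3,0],"spin": 0,"claw": 0.8},{"xyz": [0,0.3,0],"spin": 0,"claw": 0.8}]'

```text
clock: 3.5
ee_pos: [0.6003, 0.2433, 0.0565]
orientation: [-1.951, -2.461, 0.003]
wrist_force: [-13.2, -4.6, 11.4]
opening: 0.13
grip_force: 32.8
```

```bash
python3 -c "
from h import *
snap('top','t3.png',(110,230,95,245),5)
plan([.601,.244,.058],.229,1)
for n in('top','scene'):
  arm.read_camera(n)
  for t,z in(('shallot_center',.016),('shallot_open',.016),('reedblock_center',.019),('cover_grip',.064)):
    print(n,t,[(np.round(d['at'],1),round(d['confidence'],2),px2w(n,d['at'],z).round(4)) for d in arm.look_for(n,t)])
"
```

```text
xyz [0.05, 0.09, -0.15] spin 0.001
p [0.6002 0.2433 0.0565] yaw 0.23 tilt [-0.003 -0.001 -1.   ] j [-0.66  0.59  0.32  1.53 -0.2   1.06 -0.06] clk 3.55 op 0.13100148075024215
top shallot_center [(array([182.8, 204. ]), 0.74, array([0.5422, 0.1522, 0.016 ]))]
top shallot_open [(array([173.9, 385.8]), 0.54, array([ 0.5633, -0.2671,  0.016 ])), (array([180. , 207.3]), 0.47, array([0.5489, 0.1448, 0.016 ]))]
top reedblock_center [(array([169.5, 376.2]), 0.68, array([ 0.5729, -0.2447,  0.019 ]))]
top cover_grip [(array([155.7, 173.4]), 0.86, array([0.5916, 0.2125, 0.064 ])), (array([282.4, 345.4]), 0.77, array([ 0.3159, -0.1606,  0.064 ])), (array([292. , 150.2]), 0.73, array([0.295 , 0.2463, 0.064 ]))]
scene shallot_center [(array([200.7, 351.1]), 0.7, array([0.5445, 0.1521, 0.016 ]))]
scene shallot_open [(array([201.2, 348.9]), 0.71, array([0.5412, 0.1481, 0.016 ]))]
scene reedblock_center []
scene cover_grip [(array([262.4, 166.2]), 0.88, array([ 0.3612, -0.2281,  0.064 ])), (array([147.9, 279.4]), 0.69, array([0.3484, 0.1802, 0.064 ]))]
```

View pics/t3.png

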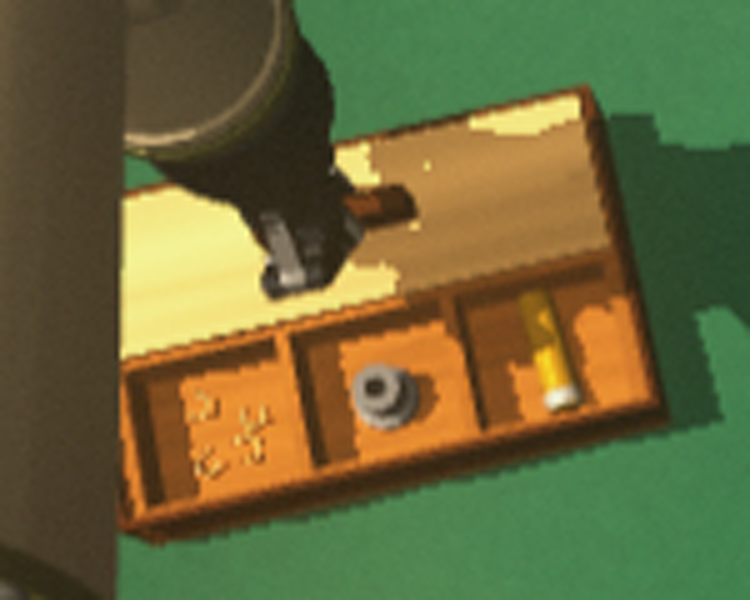

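The cover is against its stop, with about 13 N felt along x. The spare lies in the -y pocket at about (180,204), with its grey end toward the robot. I release the cover and measure the shallot.

carry_out --moves '[{"xyz": [0,-0.1,0],"spin": 0,"claw": 3.5},{"xyz": [0,0,0],"spin": 0,"claw": 3.5},{"xyz": [0,0,-2],"spin": 0,"claw": 3.5},{"xyz": [0,0,-3],"spin": 0,"claw": 3.5},{"xyz": [0,0,-3],"spin": 0,"claw": 3.0}]'

```text
clock: 4.68
ee_pos: [0.6007, 0.2435, 0.1388]
orientation: [1.952, 2.461, 0.002]
wrist_force: [0.8, -0.1, 0.4]
opening: 0.355
grip_force: 0.0
```

```bash
python3 -c "
from h import *
im=arm.read_camera('top'); hsv=cv2.cvtColor(im,cv2.COLOR_RGB2HSV)[164:196,188:222]
from fit import fit
f=lambda u,v:(110+v/5-.4,95+u/5-.4)
# corners: far-left/right (silhouette z~.018), near left/right bottom
a=px2w('top',f(534,293),.024);b=px2w('top',f(563,408),.009)
print(a,b,'len',np.linalg.norm((a-b)[:2]),'c',(a+b)/2,'yaw',np.arctan2(*(a-b)[[1,0]]))
c,s=np.cos(.229),np.sin(.229)
print('pocket',np.array([.5644,.234])+np.array([[c,-s],[s,c]])@[-.037,-.076])
s=arm.look_for('top','shallot_center');print([(d['at'],px2w('top',d['at'],.02)) for d in s])
s=arm.observe();print(s['ee_pos'],s['opening'])
"
```

```text
[0.5748 0.1578 0.024 ] [0.524  0.1455 0.009 ] len 0.05227025953670506 c [0.5494 0.1516 0.0165] yaw 0.23864241278875298
pocket [0.5456 0.1516]
[([183.0, 202.5], array([0.5407, 0.1548, 0.02  ]))]
[0.6029 0.2441 0.1422] 0.35172371435784466
```

```bash
python3 -c "
from h import *
plan([.5475,.1515,.10],.234-np.pi/2,10)"
```

```text
xyz [-0.78, -0.75, 0.41] spin 0.157
xyz [-0.88, -0.62, 0.41] spin 0.157
xyz [-0.97, -0.48, 0.41] spin 0.157
xyz [-1.03, -0.32, 0.41] spin 0.157
xyz [-1.07, -0.16, 0.41] spin 0.157
xyz [-1.08, 0.01, 0.41] spin 0.157
xyz [-1.07, 0.18, 0.41] spin 0.157
xyz [-1.03, 0.35, 0.41] spin 0.157
xyz [-0.96, 0.5, 0.41] spin 0.157
xyz [-0.87, 0.65, 0.41] spin 0.157
p [0.6029 0.2441 0.1422] yaw 0.23 tilt [ 0.008  0.004 -1.   ] j [-0.67  0.5   0.34  1.45 -0.17  1.21 -0.08] clk 4.775 op 0.35172371435784466
```

carry_out --moves '[{"xyz": [-0.8,-0.75,0.4],"spin": 0.157,"claw": 3},{"xyz": [-0.9,-0.6,0.4],"spin": 0.157,"claw": 3},{"xyz": [-0.95,-0.5,0.4],"spin": 0.157,"claw": 3},{"xyz": [-1.05,-0.3,0.4],"spin": 0.157,"claw": 3},{"xyz": [-1.05,-0.15,0.4],"spin": 0.157,"claw": 3}]'

```text
clock: 5.4
ee_pos: [0.5728, 0.1966, 0.1168]
orientation: [-2.749, -1.521, -0.001]
wrist_force: [0.0, -1.0, -0.8]
opening: 0.353
grip_force: 0.0
```

carry_out --moves '[{"xyz": [-1.1,0,0.4],"spin": 0.157,"claw": 3},{"xyz": [-1.05,0.2,0.4],"spin": 0.157,"claw": 3},{"xyz": [-1.05,0.35,0.4],"spin": 0.157,"claw": 3},{"xyz": [-0.95,0.5,0.4],"spin": 0.157,"claw": 3},{"xyz": [-0.85,0.65,0.4],"spin": 0.157,"claw": 3}]'

```text
clock: 6.02
ee_pos: [0.545, 0.1503, 0.0968]
orientation: [-3.121, -0.354, -0.001]
wrist_force: [-0.6, -0.2, 0.4]
opening: 0.353
grip_force: 0.0
```

```bash
python3 -c "
from h import *
plan([.5475,.1515,.021],.234-np.pi/2,4);snap('scene','s4.png',(130,240,300,430),5)"
```

```text
xyz [0.07, -0.02, 1.9] spin -0.002
xyz [0.07, -0.01, 1.9] spin -0.002
xyz [0.07, -0.01, 1.9] spin -0.002
xyz [0.07, -0.01, 1.9] spin -0.002
p [0.545  0.1503 0.0968] yaw -1.345 tilt [ 0.001  0.001 -1.   ] j [-0.86  0.43  0.68  1.75 -0.31  1.07 -1.42] clk 6.025 op 0.35250527230457895
```

View pics/s4.png

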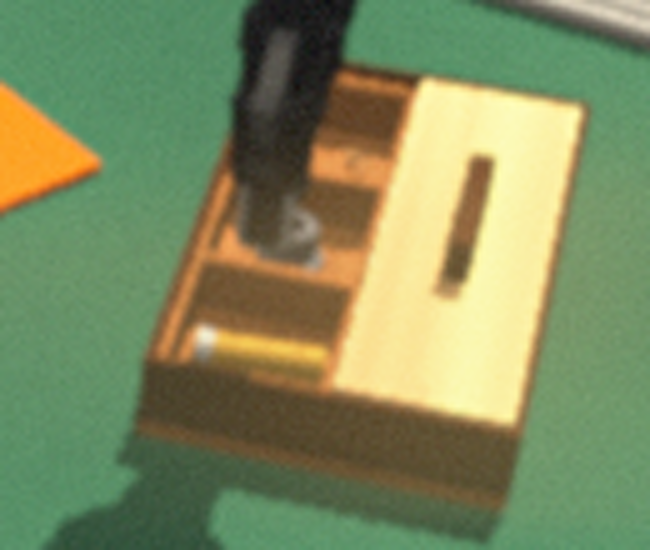

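Cover fully aside, spare at about (200,353) in the scene image. I check the model against that view before descending.

```bash
python3 -c "
from h import *
for xy in((.5475,.1515),(.5494,.1516)):
  c,s=np.cos(.234)*.028,np.sin(.234)*.028
  print([ (w2px('scene',[xy[0]+k*c,xy[1]+k*s,.02])[::-1]-[300,130])*5 for k in(-1,0,1)])
print('open',px2w('scene',(130+342/5,300+205/5),.017),'far',px2w('scene',(130+358/5,300+327/5),.018))"
```

```text
[array([198.03200872, 336.10280622]), array([262.33457785, 349.39538842]), array([327.31178131, 362.82750693])]
[array([202.13426778, 337.47128496]), array([266.49446644, 350.77850353]), array([331.53028057, 364.22548974])]
open [0.52318572 0.14643686 0.017     ] far [0.57254762 0.16319106 0.018     ]
```

carry_out --moves '[{"xyz": [0.3,-0.1,2.0],"spin": 0,"claw": 3},{"xyz": [0,0,2.0],"spin": 0,"claw": 3},{"xyz": [0,0,2.0],"spin": 0,"claw": 3},{"xyz": [0,0,1.6],"spin": 0,"claw": 3},{"xyz": [0,0,0],"spin": 0,"claw": 3}]'

```text
clock: 6.7
ee_pos: [0.5465, 0.1516, 0.0184]
orientation: [3.12, 0.362, -0.005]
wrist_force: [0.5, -0.3, -0.2]
opening: 0.345
grip_force: 0.0
```

```bash
python3 -c "
from h import *
plan([.548,.152,.018],.234-np.pi/2,1);print(arm.observe()['wrist_force'])"
```

```text
xyz [0.15, -0.01, 0.04] spin -0.003
p [0.5465 0.1516 0.0184] yaw -1.34 tilt [-0.003 -0.001 -1.   ] j [-0.81  0.54  0.63  1.8  -0.39  0.93 -1.36] clk 6.7 op 0.34512460986782706
[ 0.45322654 -0.34431964 -0.19482544]
```

No contact. Close, then lift a little.

carry_out --moves '[{"xyz": [0.15,0,0],"spin": 0,"claw": 2.2},{"xyz": [0,0,0],"spin": 0,"claw": 1.2},{"xyz": [0,0,0],"spin": 0,"claw": 1.2},{"xyz": [0,0,0],"spin": 0,"claw": 1.2}]' --squeeze 40

```text
clock: 7.2
ee_pos: [0.5499, 0.1526, 0.0211]
orientation: [-3.12, -0.362, -0.003]
wrist_force: [0.1, -0.1, 5.7]
opening: 0.172
grip_force: 41.0
```

carry_out --moves '[{"xyz": [0,0,-1],"spin": 0,"claw": 1.2},{"xyz": [0,0,-1],"spin": 0,"claw": 1.2}]'

```text
clock: 7.45
ee_pos: [0.5488, 0.1523, 0.0408]
orientation: [3.121, 0.362, -0.001]
wrist_force: [-0.0, 1.0, 0.2]
opening: 0.17
grip_force: 40.4
```

carry_out --moves '[{"xyz": [0,0,-2],"spin": 0,"claw": 1.2},{"xyz": [0,0,-2],"spin": 0,"claw": 1.2},{"xyz": [0,0,-2],"spin": 0,"claw": 1.2}]'

```text
clock: 7.82
ee_pos: [0.5494, 0.1524, 0.1023]
orientation: [-3.12, -0.362, -0.001]
wrist_force: [-0.0, -0.3, -0.6]
opening: 0.171
grip_force: 40.4
```

```bash
python3 -c "
from h import *
plan([.56,-.05,.06],-np.pi/2-.1,10);s=arm.observe();print(s['opening'],s['grip_force'])"
```

```text
xyz [-0.36, 1.99, 0.42] spin 0.033
xyz [-0.29, 2.01, 0.42] spin 0.033
xyz [-0.23, 2.01, 0.42] spin 0.033
xyz [-0.16, 2.02, 0.42] spin 0.033
xyz [-0.09, 2.02, 0.42] spin 0.033
xyz [-0.03, 2.03, 0.42] spin 0.033
xyz [0.04, 2.03, 0.42] spin 0.033
xyz [0.11, 2.02, 0.42] spin 0.033
xyz [0.17, 2.02, 0.42] spin 0.033
xyz [0.24, 2.01, 0.42] spin 0.033
p [0.5494 0.1524 0.1023] yaw -1.34 tilt [ 0.001  0.    -1.   ] j [-0.86  0.44  0.68  1.73 -0.31  1.09 -1.42] clk 7.825 op 0.17087219451216604
0.17087219451216604 40.38240373134613
```

carry_out --moves '[{"xyz": [-0.4,2,0],"spin": 0.033,"claw": 1.2},{"xyz": [-0.3,2,0.2],"spin": 0.033,"claw": 1.2},{"xyz": [-0.2,2,0.2],"spin": 0.033,"claw": 1.2},{"xyz": [-0.15,2,0.4],"spin": 0.033,"claw": 1.2},{"xyz": [-0.1,2,0.4],"spin": 0.033,"claw": 1.2}]'

```text
clock: 8.45
ee_pos: [0.554, 0.0499, 0.0876]
orientation: [3.14, 0.099, -0.001]
wrist_force: [0.8, -0.8, -1.1]
opening: 0.167
grip_force: 40.4
```

carry_out --moves '[{"xyz": [0,2,0.5],"spin": 0.033,"claw": 1.2},{"xyz": [0,2,0.5],"spin": 0.033,"claw": 1.2},{"xyz": [0.1,2,0.6],"spin": 0.033,"claw": 1.2},{"xyz": [0.2,2,0.6],"spin": 0.033,"claw": 1.2},{"xyz": [0.2,2,0.6],"spin": 0.033,"claw": 1.2}]'

```text
clock: 9.07
ee_pos: [0.5593, -0.0497, 0.0598]
orientation: [3.137, -0.159, -0.0]
wrist_force: [0.1, -0.2, -0.4]
opening: 0.168
grip_force: 40.3
```

carry_out --moves '[{"xyz": [0,0,1.5],"spin": 0,"claw": 1.2},{"xyz": [0,0,1],"spin": 0,"claw": 1.2},{"xyz": [0,0,1],"spin": 0,"claw": 1.2},{"xyz": [0,0,0.5],"spin": 0,"claw": 1.2},{"xyz": [0,0,0],"spin": 0,"claw": 1.2}]'

```text
clock: 9.7
ee_pos: [0.559, -0.048, 0.0199]
orientation: [3.138, -0.155, -0.001]
wrist_force: [-0.5, -0.7, 0.8]
opening: 0.171
grip_force: 40.3
```

```bash
python3 -c "
from h import *
plan([.56,-.05,.014],-np.pi/2-.1,1);s=arm.observe();print(s['wrist_force'],s['opening'],s['grip_force'])"
```

```text
xyz [0.12, 0.19, 0.59] spin 0.001
p [ 0.559  -0.048   0.0199] yaw -1.669 tilt [-0.001 -0.    -1.   ] j [-0.54  0.56  0.73  1.82 -0.45  0.94 -1.27] clk 9.7 op 0.17083519454774124
[-0.47163559 -0.6762955   0.77455008] 0.17083519454774124 40.341438353061676
```

Lower in small steps to contact.

carry_out --moves '[{"xyz": [0,0,0.3],"spin": 0,"claw": 1.2},{"xyz": [0,0,0.15],"spin": 0,"claw": 1.2},{"xyz": [0,0,0],"spin": 0,"claw": 1.2}]'

```text
clock: 10.07
ee_pos: [0.5592, -0.0484, 0.0158]
orientation: [-3.138, 0.156, 0.0]
wrist_force: [-0.1, -0.3, -0.6]
opening: 0.165
grip_force: 40.3
```

carry_out --moves '[{"xyz": [0,0,0.15],"spin": 0,"claw": 1.2},{"xyz": [0,0,0.1],"spin": 0,"claw": 1.2},{"xyz": [0,0,0],"spin": 0,"claw": 1.2}]'

```text
clock: 10.45
ee_pos: [0.5592, -0.0484, 0.0132]
orientation: [3.138, -0.156, -0.0]
wrist_force: [-0.5, -0.3, -0.3]
opening: 0.17
grip_force: 40.4
```

carry_out --moves '[{"xyz": [0,0,0.15],"spin": 0,"claw": 1.2},{"xyz": [0,0,0],"spin": 0,"claw": 1.2}]'

```text
clock: 10.7
ee_pos: [0.5593, -0.0484, 0.0131]
orientation: [-3.137, 0.156, -0.0]
wrist_force: [-6.9, 1.9, 16.2]
opening: 0.168
grip_force: 42.2
```

carry_out --moves '[{"xyz": [0,0,0.15],"spin": 0,"claw": 1.2},{"xyz": [0,0,0],"spin": 0,"claw": 1.2}]'

```text
clock: 10.95
ee_pos: [0.5593, -0.0485, 0.013]
orientation: [-3.135, 0.156, -0.0]
wrist_force: [-13.2, 1.7, 32.9]
opening: 0.169
grip_force: 44.2
```

carry_out --moves '[{"xyz": [0,0,0.1],"spin": 0,"claw": 1.2},{"xyz": [0,0,0],"spin": 0,"claw": 1.2}]'

```text
clock: 11.2
ee_pos: [0.5593, -0.0485, 0.0129]
orientation: [-3.135, 0.157, -0.001]
wrist_force: [-19.8, 4.0, 44.8]
opening: 0.171
grip_force: 45.5
```

Contact at TCP z 0.013. I back off the command, then release.

carry_out --moves '[{"xyz": [0,0,-0.38],"spin": 0,"claw": 1.2},{"xyz": [0,0,0],"spin": 0,"claw": 1.7},{"xyz": [0,0,0],"spin": 0,"claw": 3},{"xyz": [0,0,0],"spin": 0,"claw": 3}]'

```text
clock: 11.7
ee_pos: [0.559, -0.0484, 0.0127]
orientation: [3.137, -0.156, -0.001]
wrist_force: [0.4, -0.4, 0.1]
opening: 0.354
grip_force: 0.0
```

carry_out --moves '[{"xyz": [0,0,-2],"spin": 0,"claw": 3},{"xyz": [0,0,-4],"spin": 0,"claw": 4},{"xyz": [0,0,-4],"spin": 0,"claw": 7.2},{"xyz": [-6,0,0],"spin": -0.18,"claw": 7.2},{"xyz": [-6,0,0],"spin": -0.18,"claw": 7.2}]'

```text
clock: 12.32
ee_pos: [0.4393, -0.0475, 0.1142]
orientation: [3.113, 0.419, 0.003]
wrist_force: [-0.3, -1.1, 0.5]
opening: 0.842
grip_force: 0.0
```

```bash
python3 -c "
from h import *
im=arm.read_camera('top')[:,:,::-1]
p=w2px('top',[.559,-.0485,.008]);print(p)
r,c=int(p[0]),int(p[1])
a=im[r-30:r+30,c-35:c+35];im2=arm.read_camera('scene')[:,:,::-1]
q=w2px('scene',[.559,-.0485,.008]);print(q);r2,c2=int(q[0]),int(q[1])
b=im2[r2-30:r2+30,c2-35:c2+35];print(r-30,c-35,r2-30,c2-35)
cv2.imwrite('pics/c5.png',cv2.resize(np.hstack([a,b]),None,fx=5.7,fy=5.7,interpolation=cv2.INTER_CUBIC))
for n in('top','scene'):
  for t,z in(('shallot_center',.009),('shallot_open',.008)):
    print(n,t,[(np.round(d['at'],1),round(d['confidence'],2),px2w(n,d['at'],z).round(4)) for d in arm.look_for(n,t)])
plan([.559,-.0485,.06],-.1,4)
"
```

```text
[176.62032153 290.96316356]
[264.09820495 312.57036787]
146 255 234 277
top shallot_center []
top shallot_open []
scene shallot_center [(array([266.1, 309.8]), 0.6, array([ 0.5574, -0.0567,  0.009 ]))]
scene shallot_open [(array([263.4, 309.4]), 0.56, array([ 0.553 , -0.0501,  0.008 ]))]
xyz [2.83, 0.79, 1.36] spin -0.303
xyz [2.47, 1.6, 1.36] spin -0.303
xyz [1.88, 2.26, 1.36] spin -0.303
xyz [1.12, 2.72, 1.36] spin -0.303
p [ 0.4412 -0.0472  0.1143] yaw -1.311 tilt [ 0.003  0.    -1.   ] j [-0.74  0.12  0.83  2.04 -0.1   1.02 -1.17] clk 12.625 op 0.8436964667945739
```

View pics/c5.png

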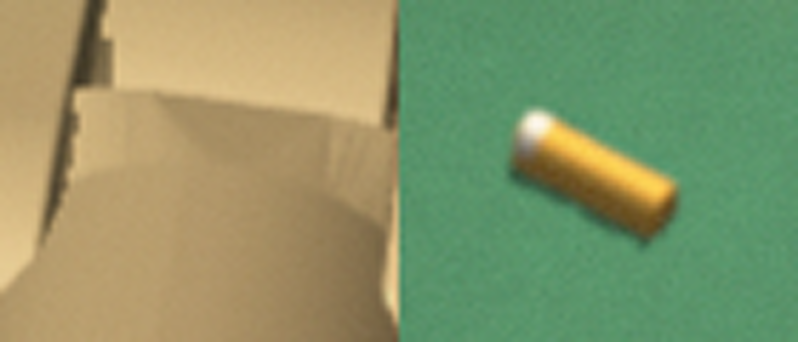

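The scene crop shows the spare lying flat at about (264,311), with its grey end toward the robot. I refine its centre along its axis from that silhouette.

```bash
python3 -c "
from h import *
f=lambda u,v:(234+v/5.7-.4,277+(u-399)/5.7-.4)
P=px2w('scene',f(592,172),.009);print(P)
yaw=-.099
for s in(-.006,-.003,0,.003):
  o=np.array([.559+s*np.cos(yaw),-.0485+s*np.sin(yaw)])
  q=[]
  for k in(-1,1):
    for w in(-.008,.008):
      for z in(0,.008,.014):
        ww=w*(1 if z<.01 else .6)
        q.append(w2px('scene',[o[0]+k*.028*np.cos(yaw)-ww*np.sin(yaw),o[1]+k*.028*np.sin(yaw)+ww*np.cos(yaw),z])[::-1])
  q=(np.array(q)-[277,234]+.4)*5.7+[399,0];print(s,q.min(0),q.max(0))
"
```

```text
[ 0.55559278 -0.05072925  0.009     ]
-0.006 [505.81711193 108.70644475] [672.68358893 234.14538732]
-0.003 [513.08411929 112.56565927] [680.30887478 238.2538924 ]
0 [520.36950027 116.43464546] [687.95381854 242.37303385]
0.003 [527.67332451 120.31344041] [695.61849619 246.50285296]
```

```bash
python3 -c "
from h import *
plan([.556,-.0482,.07],-.1,8)"
```

```text
xyz [1.38, 0.38, 0.56] spin -0.151
xyz [1.31, 0.58, 0.56] spin -0.151
xyz [1.21, 0.77, 0.56] spin -0.151
xyz [1.08, 0.95, 0.56] spin -0.151
xyz [0.92, 1.1, 0.56] spin -0.151
xyz [0.74, 1.23, 0.56] spin -0.151
xyz [0.55, 1.32, 0.56] spin -0.151
xyz [0.34, 1.39, 0.56] spin -0.151
p [ 0.4412 -0.0472  0.1143] yaw -1.311 tilt [ 0.003  0.    -1.   ] j [-0.74  0.12  0.83  2.04 -0.1   1.02 -1.17] clk 12.625 op 0.8436964667945739
```

carry_out --moves '[{"xyz": [1.4,0.4,0.5],"spin": -0.15,"claw": 7.2},{"xyz": [1.3,0.6,0.5],"spin": -0.15,"claw": 7.2},{"xyz": [1.2,0.75,0.5],"spin": -0.15,"claw": 7.2},{"xyz": [1.1,0.95,0.5],"spin": -0.15,"claw": 7.2},{"xyz": [0.9,1.1,0.5],"spin": -0.15,"claw": 7.2}]'

```text
clock: 13.25
ee_pos: [0.5135, -0.0485, 0.0876]
orientation: [2.744, 1.527, -0.002]
wrist_force: [-0.3, -0.6, 0.5]
opening: 0.842
grip_force: 0.0
```

carry_out --moves '[{"xyz": [0.75,1.2,0.6],"spin": -0.15,"claw": 7.2},{"xyz": [0.55,1.3,0.6],"spin": -0.15,"claw": 7.2},{"xyz": [0.35,1.4,0.6],"spin": -0.16,"claw": 7.2},{"xyz": [0,0,0],"spin": 0,"claw": 7.2}]'

```text
clock: 13.75
ee_pos: [0.5556, -0.0489, 0.0691]
orientation: [2.33, 2.106, -0.003]
wrist_force: [0.3, -0.3, -0.8]
opening: 0.843
grip_force: 0.0
```

```bash
python3 -c "
from h import *
plan([.556,-.0482,.008],-.1,4)"
```

```text
xyz [0.02, 0.01, 1.53] spin -0.0
xyz [0.02, 0.01, 1.53] spin -0.0
xyz [0.02, 0.01, 1.53] spin -0.0
xyz [0.02, 0.01, 1.53] spin -0.0
p [ 0.5556 -0.0489  0.0691] yaw -0.101 tilt [-0.001 -0.002 -1.   ] j [-0.42  0.43  0.56  1.79 -0.26  1.    0.15] clk 13.75 op 0.8430873531699928
```

carry_out --moves '[{"xyz": [0.08,0,1.5],"spin": 0,"claw": 7.2},{"xyz": [0,0,1.5],"spin": 0,"claw": 7.2},{"xyz": [0,0,1.5],"spin": 0,"claw": 7.2},{"xyz": [0,0,1.0],"spin": 0,"claw": 7.2},{"xyz": [0,0,0.5],"spin": 0,"claw": 7.2}]'

```text
clock: 14.38
ee_pos: [0.5538, -0.0478, 0.0092]
orientation: [-2.33, -2.107, 0.001]
wrist_force: [0.3, -0.4, 0.0]
opening: 0.84
grip_force: 0.0
```

carry_out --moves '[{"xyz": [0,0,0.1],"spin": 0,"claw": 6.2},{"xyz": [0,0,0],"spin": 0,"claw": 5.2},{"xyz": [0,0,0],"spin": 0,"claw": 5.2},{"xyz": [0,0,0],"spin": 0,"claw": 5.2}]' --squeeze 40

```text
clock: 14.88
ee_pos: [0.5546, -0.0478, 0.0096]
orientation: [2.329, 2.107, 0.001]
wrist_force: [-0.6, -0.3, 2.9]
opening: 0.637
grip_force: 42.5
```

carry_out --moves '[{"xyz": [0,0,-1],"spin": 0,"claw": 5.2},{"xyz": [0,0,-2],"spin": 0,"claw": 5.2},{"xyz": [0,0,-3],"spin": 0,"claw": 5.2},{"xyz": [0,0,-3],"spin": 0,"claw": 5.2}]'

```text
clock: 15.38
ee_pos: [0.554, -0.0478, 0.1004]
orientation: [-2.33, -2.107, 0.0]
wrist_force: [0.8, -0.1, -0.8]
opening: 0.642
grip_force: 42.3
```

```bash
python3 -c "
from h import *
plan([.5525,-.2855,.085],-.245,10);s=arm.observe();print(s['opening'],s['grip_force'])"
```

```text
xyz [-2.37, 0.22, 0.15] spin 0.014
xyz [-2.36, 0.26, 0.15] spin 0.014
xyz [-2.36, 0.29, 0.15] spin 0.014
xyz [-2.35, 0.33, 0.15] spin 0.014
xyz [-2.35, 0.36, 0.15] spin 0.014
xyz [-2.34, 0.39, 0.15] spin 0.014
xyz [-2.34, 0.43, 0.15] spin 0.014
xyz [-2.33, 0.46, 0.15] spin 0.014
xyz [-2.32, 0.49, 0.15] spin 0.014
xyz [-2.32, 0.53, 0.15] spin 0.014
p [ 0.554  -0.0478  0.1004] yaw -0.1 tilt [-0. -0. -1.] j [-0.44  0.39  0.58  1.76 -0.24  1.06  0.13] clk 15.375 op 0.64202493947758
0.64202493947758 42.30229472334031
```

carry_out --moves '[{"xyz": [-2.4,0.2,0],"spin": 0.014,"claw": 5.2},{"xyz": [-2.4,0.25,0],"spin": 0.014,"claw": 5.2},{"xyz": [-2.35,0.3,0],"spin": 0.014,"claw": 5.2},{"xyz": [-2.35,0.3,0],"spin": 0.014,"claw": 5.2},{"xyz": [-2.35,0.35,0],"spin": 0.014,"claw": 5.2}]'

```text
clock: 16.0
ee_pos: [0.552, -0.1691, 0.0984]
orientation: [-2.403, -2.022, 0.002]
wrist_force: [-0.5, -0.4, -1.3]
opening: 0.64
grip_force: 42.3
```

carry_out --moves '[{"xyz": [-2.35,0.4,0],"spin": 0.014,"claw": 5.2},{"xyz": [-2.35,0.45,0],"spin": 0.014,"claw": 5.2},{"xyz": [-2.3,0.45,0.5],"spin": 0.014,"claw": 5.2},{"xyz": [-2.3,0.5,0.5],"spin": 0.014,"claw": 5.2},{"xyz": [-2.3,0.5,0.5],"spin": 0.018,"claw": 5.2}]'

```text
clock: 16.62
ee_pos: [0.5515, -0.2872, 0.0832]
orientation: [-2.476, -1.932, 0.002]
wrist_force: [0.1, 0.5, 0.2]
opening: 0.639
grip_force: 42.3
```

```bash
python3 -c "
from h import *
arm.read_camera('top')
plan([.5525,-.2855,.065],-.245,2)
im=arm.read_camera('scene')[:,:,::-1];cv2.imwrite('pics/raw6.png',im)
g=[.5525,-.2855];c,s=np.cos(.245),np.sin(.245)
print(w2px('scene',[*g,.022]),w2px('scene',[*arm.observe()['ee_pos'][:2],.085]))
cv2.imwrite('pics/s6.png',cv2.resize(im[290:390,190:320],None,fx=6,fy=6,interpolation=cv2.INTER_CUBIC))
"
```

```text
xyz [0.3, 0.06, 0.89] spin -0.003
xyz [0.3, 0.06, 0.89] spin -0.003
p [ 0.55   -0.291   0.0827] yaw -0.251 tilt [-0.003 -0.002 -1.   ] j [-0.03  0.56  0.64  1.59 -0.36  1.11  0.45] clk 16.675 op 0.641382259216092
[348.42373607 239.54571132] [325.47821885 235.24699396]
```

View pics/s6.png

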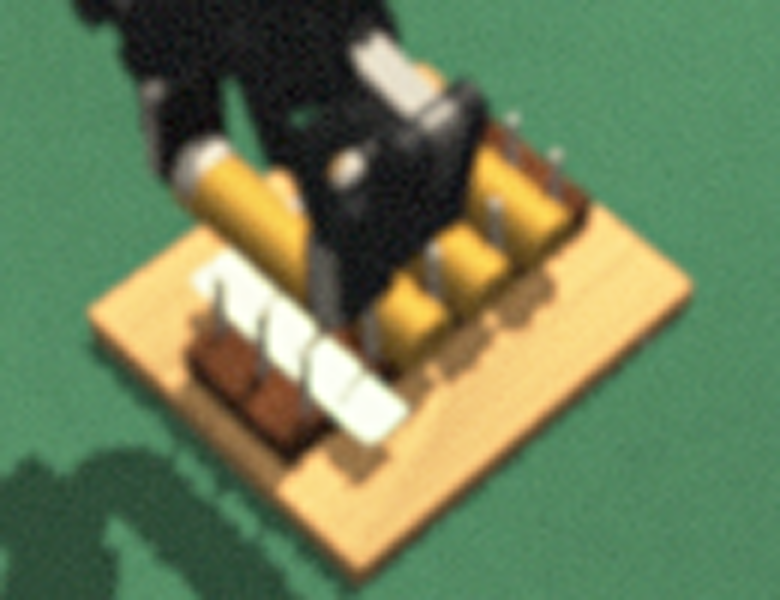

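```bash
cat > ov.py <<'E'
from h import *
def tube(C,yaw,zb,d=0,half=.028):
    c,s=np.cos(yaw),np.sin(yaw); th=np.linspace(0,np.pi,13)
    prof=[(.008,0)]+[(.008*np.cos(t),.008+.008*np.sin(t)) for t in th]+[(-.008,0)]
    return [[C[0]+k*half*c-(w+d)*s,C[1]+k*half*s+(w+d)*c,zb+z] for k in(-1,1) for w,z in prof]
def rect(C,yaw,hx,hy,z):
    c,s=np.cos(yaw),np.sin(yaw)
    return [[C[0]+a*c-b*s,C[1]+a*s+b*c,z] for a,b in((hx,hy),(hx,-hy),(-hx,-hy),(-hx,hy))]
def draw(im,pts,col,off,f,hull=True,n="scene"):
    q=np.array([w2px(n,p)[::-1] for p in pts]); q=((q-off)*f+f/2-.5).astype(np.float32)
    if hull:q=cv2.convexHull(q)
    cv2.polylines(im,[np.int32(q*16)],True,col,1,cv2.LINE_AA,4)
E
python3 - <<'E'
from ov import *
im=cv2.resize(cv2.imread('pics/raw6.png')[290:390,190:320],None,fx=6,fy=6,interpolation=cv2.INTER_CUBIC)
o=np.array([190,290]);yaw=-.251
draw(im,rect((.5525,-.2855),-.245,.036,.007,.022),(255,0,0),o,6)
draw(im,rect((.5609,-.2521),-.247,.055,.063,.010),(255,0,0),o,6)
draw(im,tube((.55,-.291),yaw,.073),(0,0,255),o,6)
draw(im,tube((.5609+.0115*np.sin(-.247)*-1*-1,-.2521-.0115*np.cos(.247)),-.247,.022),(255,255,0),o,6)
cv2.imwrite('pics/ov6.png',im)
E
```

```text
(no output)
```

View pics/ov6.png

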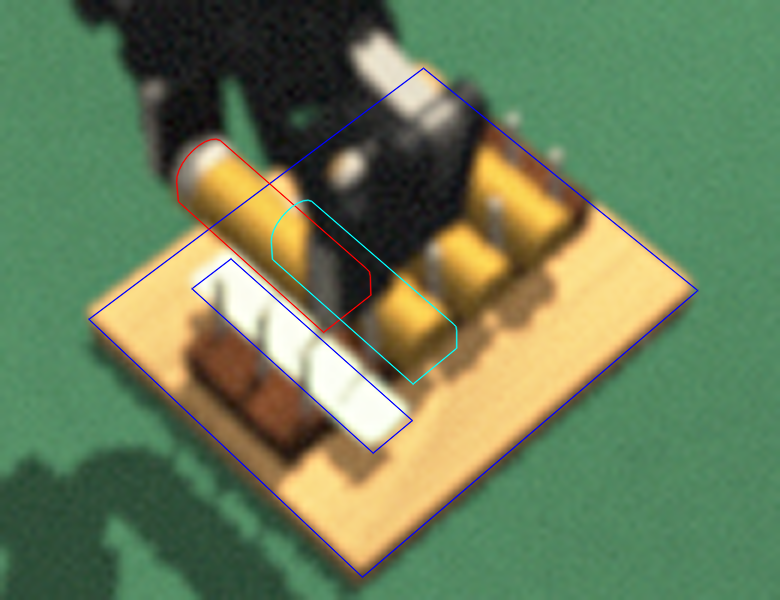

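No pictures left to view, so from here I work numerically. I align rendered outlines to the images to get the residual shift of the slip in both cameras and of the held tube in the scene view.

```bash
cat > al.py <<'E'
from ov import *
def render(n,pts,hull=True,S=8):
    q=np.array([w2px(n,p)[::-1] for p in pts]); o=np.floor(q.min(0))-6; wh=(np.ceil(q.max(0))+7-o).astype(int)
    m=np.zeros((wh[1]*S,wh[0]*S),np.uint8); qq=((q-o+.5)*S).astype(np.float32); qq=cv2.convexHull(qq) if hull else qq
    cv2.fillPoly(m,[np.int32(qq*16)],255,cv2.LINE_8,4)
    m=cv2.resize(m,(wh[0],wh[1]),interpolation=cv2.INTER_AREA).astype(np.float32)/255
    return cv2.GaussianBlur(m,(0,0),.6),o.astype(int)
def align(F,n,pts,wt=None,r=4):
    m,o=render(n,pts); h,w=m.shape; k=m[r:h-r,r:w-r]
    res=cv2.matchTemplate(F[o[1]:o[1]+h,o[0]:o[0]+w].astype(np.float32),k,cv2.TM_CCOEFF_NORMED)
    i,j=np.unravel_index(res.argmax(),res.shape)
    def sub(a,b,c): return 0 if (a-2*b+c)==0 else .5*(a-c)/(a-2*b+c)
    di=sub(res[i-1,j],res[i,j],res[i+1,j]) if 0<i<2*r else 0; dj=sub(res[i,j-1],res[i,j],res[i,j+1]) if 0<j<2*r else 0
    return np.round([j+dj-r,i+di-r],2),round(float(res.max()),2)
def white(im): return im.min(2).astype(float)
def brass(im): i=im.astype(float); return np.clip(i[:,:,2]-i[:,:,0],0,255)
E
python3 - <<'E'
from al import *
t=cv2.imread('pics/raw1.png');s0=cv2.imread('pics/scene0.png');s6=cv2.imread('pics/raw6.png')
sl=rect((.5525,-.2855),-.245,.036,.007,.022)
print('slip top(du,dv)',align(white(t),'top',sl),'scene',align(white(s0),'scene',sl),'scene6',align(white(s6),'scene',sl))
for yw in(-.21,-.23,-.26):
  sl2=rect((.5525,-.2855),yw,.036,.007,.022);print(yw,align(white(t),'top',sl2),align(white(s0),'scene',sl2))
c,s=np.cos(-.251),np.sin(-.251)
P=np.array([.55,-.291])
part=tube(P+np.array([c,s])*-.0125,-.251,.073,half=.0075)  # brass portion, near open end
print('tube',align(brass(s6),'scene',part,r=4))
for z in(-.003,.003):
  print(z,align(brass(s6),'scene',tube(P+np.array([c,s])*-.0125,-.251,.073+z,half=.0075)))
# sensitivities px per mm
f=lambda n,X,d:(w2px(n,np.array(X)+d)-w2px(n,X))[::-1]
for n,X in(('top',[.5525,-.2855,.022]),('scene',[.5525,-.2855,.022]),('scene',[.55,-.291,.08])):
  print(n,[f(n,X,np.eye(3)[i]*.001).round(3) for i in range(3)])
r=np.array([.5609,-.2521]);R=np.array([[np.cos(.247),np.sin(.247)],[-np.sin(.247),np.cos(.247)]])
for y in(.0345,.0115,-.0115):
  q=r+R@[0,y];tb=tube(q,-.247,.022);print('mate',y,align(brass(t)+.8*white(t),'top',tb))
print(arm.observe()['clock'])
E
```

```text
slip top(du,dv) (array([-0.2 , -0.82]), 0.92) scene (array([-0.85, -1.89]), 0.88) scene6 (array([-0.9 , -1.89]), 0.9)
-0.21 (array([-0.27, -0.87]), 0.91) (array([-0.07, -1.18]), 0.88)
-0.23 (array([-0.18, -0.8 ]), 0.92) (array([-0.81, -1.9 ]), 0.88)
-0.26 (array([-0.2 , -0.82]), 0.93) (array([-0.75, -1.97]), 0.88)
tube (array([4.  , 1.54]), 0.63)
-0.003 (array([4.  , 0.41]), 0.63)
0.003 (array([4.  , 2.75]), 0.63)
top [array([-0.021, -0.423]), array([-0.437, -0.   ]), array([ 0.116, -0.116])]
scene [array([0.52 , 0.276]), array([ 0.35 , -0.451]), array([-0.021, -0.366])]
scene [array([0.544, 0.281]), array([ 0.371, -0.457]), array([-0.025, -0.401])]
mate 0.0345 (array([-0.25, -4.  ]), 0.32)
mate 0.0115 (array([ 0.23, -4.  ]), 0.32)
mate -0.0115 (array([ 0.52, -4.  ]), 0.27)
16.725
```

```bash
cat > ed.py <<'E'
from ov import *
from scipy.ndimage import map_coordinates
def edge(im,n,A,B,a=.1,b=.9,r=4,sign=0):
    """offset (px, along left-normal pointing to the 'out' side) of strongest step across line A-B"""
    p=w2px(n,A);q=w2px(n,B);d=(q-p)/np.linalg.norm(q-p);nn=np.array([-d[1],d[0]])
    ts=np.linspace(a,b,40);os=np.arange(-r,r+.01,.1)
    P=p[None,None]+(q-p)*ts[:,None,None]+nn*os[None,:,None]
    pr=np.stack([map_coordinates(im[:,:,k].astype(float),[P[...,0],P[...,1]],order=1) for k in range(3)],-1)
    pr=np.median(pr,0); k=7
    g=np.linalg.norm(pr[k:]-pr[:-k],axis=1);oc=os[:-k]+k*.05
    i=g.argmax(); w=np.abs(oc-oc[i])<.6; return nn,round(float((oc*g)[w].sum()/g[w].sum()),2),round(float(g.max())), pr[::10].astype(int).tolist()
E
python3 - <<'E'
from ed import *
t=cv2.imread('pics/raw1.png');s0=cv2.imread('pics/scene0.png');s6=cv2.imread('pics/raw6.png')
yaw=-.247;c,s=np.cos(yaw),np.sin(yaw);r=np.array([.5609,-.2521])
def W(x,y,z): return [r[0]+c*x-s*y,r[1]+s*x+c*y,z]
def mmper(n,X,nn):  # px along nn per mm of +rack y
    return (w2px(n,np.array(X)+np.array([-s,c,0])*.001)-w2px(n,X))@nn
for nm,im,n in(('top',t,'top'),('scene',s0,'scene')):
  for lab,y,z,x in(('board+',.063,.01,.055),('board-',-.063,.01,.055),('slip+',-.0275,.022,.036),('slip-',-.0415,.022,.036),('plinth-',-.057,.022,.021),('plinth+',.057,.022,.021)):
    nn,o,g,pr=edge(im,n,W(-x,y,z),W(x,y,z)); m=mmper(n,W(0,y,z),nn); print(nm,lab,'px',o,'g',g,'=> dy mm',round(o/m,2))
  for lab,x,y0,y1,z in(('bx+',.055,-.06,.06,.01),('bx-',-.055,-.06,.06,.01)):
    nn,o,g,pr=edge(im,n,W(x,y0,z),W(x,y1,z)); m=(w2px(n,np.array(W(x,0,z))+np.array([c,s,0])*.001)-w2px(n,W(x,0,z)))@nn; print(nm,lab,o,g,'=> dx mm',round(o/m,2))
P=np.array([.55,-.291]);c2,s2=np.cos(-.251),np.sin(-.251)
def T(x,y,z): return [P[0]+c2*x-s2*y,P[1]+s2*x+c2*y,z+.073]
for lab,y,z,a,b in(('bottom edge -y',-.008,0,.12,.5),('shoulder',-.008,.008,.2,.5),('upper silh',.0056,.0136,.15,.4),):
    nn,o,g,pr=edge(s6,'scene',T(-.028,y,z),T(.028,y,z),a,b); print(lab,o,g,'dy',round(o/mmper('scene',T(0,y,z),nn),2),pr)
E
```

```text
top board+ px 0.54 g 65 => dy mm 1.25
top board- px 0.47 g 79 => dy mm 1.08
top slip+ px 0.46 g 95 => dy mm 1.04
top slip- px -0.03 g 109 => dy mm -0.07
top plinth- px -1.07 g 29 => dy mm -2.42
top plinth+ px 0.75 g 83 => dy mm 1.71
top bx+ -0.25 64 => dx mm 0.62
top bx- -0.13 71 => dx mm 0.31
scene board+ px -3.36 g 45 => dy mm -6.54
scene board- px 0.67 g 58 => dy mm 1.11
scene slip+ px 1.5 g 93 => dy mm 2.58
scene slip- px 0.35 g 89 => dy mm 0.59
scene plinth- px -2.05 g 40 => dy mm -3.39
scene plinth+ px -3.41 g 50 => dy mm -6.56
scene bx+ 1.14 66 => dx mm -1.96
scene bx- 1.49 61 => dx mm -2.95
bottom edge -y -0.14 74 dy -0.23 [[162, 229, 250], [155, 226, 251], [149, 223, 252], [129, 201, 241], [86, 142, 186], [48, 94, 123], [35, 82, 109], [38, 96, 128], [47, 117, 157]]
shoulder -2.24 71 dy -3.64 [[131, 215, 251], [110, 183, 233], [72, 127, 170], [41, 86, 114], [34, 83, 111], [40, 100, 134], [49, 122, 163], [58, 145, 194], [67, 168, 223]]
upper silh 0.44 52 dy 0.73 [[80, 202, 246], [82, 207, 248], [80, 202, 246], [80, 186, 236], [88, 161, 188], [95, 141, 119], [93, 133, 85], [73, 105, 72], [42, 61, 48]]
```

Rack refined: about +1 mm across and -1 mm along. The target TCP is (0.5518, -0.2844), with the seat at z about 0.032.

```bash
python3 -c "
from h import *
plan([.5518,-.2844,.064],-.247,2)"
```

```text
xyz [0.29, 0.02, 0.95] spin -0.002
xyz [0.29, 0.02, 0.95] spin -0.002
p [ 0.55   -0.2898  0.083 ] yaw -0.25 tilt [-0.003 -0.002 -1.   ] j [-0.03  0.56  0.64  1.6  -0.36  1.11  0.45] clk 16.725 op 0.6385353924580506
```

carry_out --moves '[{"xyz": [0.3,0,0.9],"spin": -0.003,"claw": 5.2},{"xyz": [0.28,0.05,0.9],"spin": 0,"claw": 5.2},{"xyz": [0,0,0],"spin": 0,"claw": 5.2},{"xyz": [0,0,0],"spin": 0,"claw": 5.2}]'

```text
clock: 17.23
ee_pos: [0.5548, -0.2794, 0.0661]
orientation: [-2.471, -1.939, 0.0]
wrist_force: [-0.3, -0.2, 0.5]
opening: 0.634
grip_force: 42.3
```

```bash
python3 -c "
from h import *
plan([.5518,-.2844,.06],-.247,1)"
```

```text
xyz [-0.56, -0.18, 0.61] spin 0.007
p [ 0.5548 -0.2794  0.0661] yaw -0.24 tilt [-0.  0. -1.] j [-0.03  0.58  0.62  1.61 -0.37  1.07  0.45] clk 17.225 op 0.6335258851186852
```

carry_out --moves '[{"xyz": [-0.56,-0.18,0.2],"spin": 0.007,"claw": 5.2},{"xyz": [0,0,0],"spin": 0,"claw": 5.2},{"xyz": [0,0,0],"spin": 0,"claw": 5.2},{"xyz": [0,0,0],"spin": 0,"claw": 5.2}]'

```text
clock: 17.73
ee_pos: [0.5516, -0.2849, 0.0642]
orientation: [2.479, 1.93, 0.0]
wrist_force: [-0.3, -0.1, -0.1]
opening: 0.637
grip_force: 42.3
```

```bash
python3 - <<'E'
from ed import *
plan([.5518,-.2844,.06],-.247,1)
s=arm.observe();P=np.array(s['ee_pos']);im=arm.read_camera('scene')[:,:,::-1].copy();cv2.imwrite('pics/raw7.png',im)
R=Ro.from_rotvec(s['orientation']).as_matrix();yw=np.arctan2(R[1,1],R[0,1]);c2,s2=np.cos(yw),np.sin(yw)
T=lambda x,y,z:[P[0]+c2*x-s2*y,P[1]+s2*x+c2*y,z+P[2]-.0096]
U=np.array([-s2,c2,0])*.001
for lab,y,z,a,b in(('bottom',-.008,0,.12,.5),('upper',.0056,.0136,.15,.4)):
    nn,o,g,pr=edge(im,'scene',T(-.028,y,z),T(.028,y,z),a,b);print(lab,o,g,'dy',round(o/((w2px('scene',np.array(T(0,y,z))+U)-w2px('scene',T(0,y,z)))@nn),2))
nn,o,g,pr=edge(im,'scene',T(-.028,-.008,.004),T(-.028,.008,.004),0,1)
V=np.array([c2,s2,0])*.001
for z in(.004,.008):
  nn,o,g,pr=edge(im,'scene',T(-.028,-.008,z),T(-.028,.008,z),.1,.6);print('end',o,g,'dx',round(o/((w2px('scene',np.array(T(-.028,0,z))+V)-w2px('scene',T(-.028,0,z)))@nn),2))
E
```

```text
xyz [0.05, 0.01, 0.42] spin -0.001
p [ 0.5516 -0.2849  0.0642] yaw -0.248 tilt [ 0. -0. -1.] j [-0.03  0.58  0.63  1.62 -0.37  1.07  0.46] clk 17.725 op 0.6370668848372705
bottom 0.15 95 dy 0.25
upper 3.09 87 dy 5.21
end 3.36 43 dx -6.19
end 2.96 56 dx -5.45
```

carry_out --moves '[{"xyz": [0.03,0,0.5],"spin": 0,"claw": 5.2},{"xyz": [0,0,0.5],"spin": 0,"claw": 5.2},{"xyz": [0,0,0],"spin": 0,"claw": 5.2},{"xyz": [0,0,0],"spin": 0,"claw": 5.2}]'

```text
clock: 18.27
ee_pos: [0.5515, -0.2846, 0.054]
orientation: [-2.479, -1.93, 0.0]
wrist_force: [-0.4, 0.6, 0.1]
opening: 0.642
grip_force: 42.3
```

carry_out --moves '[{"xyz": [0,0,0.4],"spin": 0,"claw": 5.2},{"xyz": [0,0,0.4],"spin": 0,"claw": 5.2},{"xyz": [0,0,0],"spin": 0,"claw": 5.2}]'

```text
clock: 18.65
ee_pos: [0.5513, -0.2844, 0.0456]
orientation: [-2.478, -1.929, 0.001]
wrist_force: [0.5, 0.2, -1.2]
opening: 0.638
grip_force: 42.3
```

Between the pins with no contact. I continue down.

carry_out --moves '[{"xyz": [0,0,0.4],"spin": 0,"claw": 5.2},{"xyz": [0,0,0.4],"spin": 0,"claw": 5.2},{"xyz": [0,0,0.3],"spin": 0,"claw": 5.2},{"xyz": [0,0,0],"spin": 0,"claw": 5.2}]'

```text
clock: 19.15
ee_pos: [0.5514, -0.2845, 0.0347]
orientation: [-2.479, -1.929, 0.001]
wrist_force: [0.1, 0.1, -0.7]
opening: 0.639
grip_force: 42.3
```

carry_out --moves '[{"xyz": [0,0,0.2],"spin": 0,"claw": 5.2},{"xyz": [0,0,0],"spin": 0,"claw": 5.2}]'

```text
clock: 19.4
ee_pos: [0.5516, -0.2845, 0.033]
orientation: [-2.479, -1.93, 0.0]
wrist_force: [0.6, 0.7, -0.9]
opening: 0.639
grip_force: 42.3
```

carry_out --moves '[{"xyz": [0,0,0.15],"spin": 0,"claw": 5.2},{"xyz": [0,0,0],"spin": 0,"claw": 5.2}]'

```text
clock: 19.65
ee_pos: [0.5517, -0.2846, 0.0316]
orientation: [2.479, 1.93, 0.0]
wrist_force: [0.2, -0.2, 0.7]
opening: 0.639
grip_force: 42.4
```

carry_out --moves '[{"xyz": [0,0,0.1],"spin": 0,"claw": 5.2},{"xyz": [0,0,0],"spin": 0,"claw": 5.2}]'

```text
clock: 19.9
ee_pos: [0.5517, -0.2847, 0.0316]
orientation: [2.479, 1.929, 0.001]
wrist_force: [-3.3, 2.3, 8.0]
opening: 0.636
grip_force: 43.2
```

Seated at z 0.0316 exactly as expected. I release gently and lift.

carry_out --moves '[{"xyz": [0,0,-0.1],"spin": 0,"claw": 5.8},{"xyz": [0,0,0],"spin": 0,"claw": 7},{"xyz": [0,0,0],"spin": 0,"claw": 7.2},{"xyz": [0,0,0],"spin": 0,"claw": 7.2}]'

```text
clock: 20.4
ee_pos: [0.5516, -0.2846, 0.0314]
orientation: [-2.479, -1.93, 0.0]
wrist_force: [0.7, -0.2, 0.1]
opening: 0.844
grip_force: 0.0
```

carry_out --moves '[{"xyz": [0,0,-1],"spin": 0,"claw": 7.2},{"xyz": [0,0,-2],"spin": 0,"claw": 7.2},{"xyz": [0,0,-4],"spin": 0,"claw": 7.2},{"xyz": [0,0,-5],"spin": 0,"claw": 7.2},{"xyz": [0,0,-5],"spin": 0,"claw": 7.2}]'

```text
clock: 21.02
ee_pos: [0.5515, -0.2849, 0.2049]
orientation: [2.478, 1.928, 0.001]
wrist_force: [-0.0, 1.1, -0.6]
opening: 0.843
grip_force: 0.0
```

carry_out --moves '[{"xyz": [0,-4,-3],"spin": 0,"claw": 7.2},{"xyz": [5,-3,-2],"spin": 0,"claw": 7.2},{"xyz": [5,0,0],"spin": 0,"claw": 7.2},{"xyz": [5,0,0],"spin": 0,"claw": 7.2},{"xyz": [5,0,0],"spin": 0,"claw": 7.2}]'

```text
clock: 21.65
ee_pos: [0.533, -0.0724, 0.2536]
orientation: [2.479, 1.928, 0.004]
wrist_force: [1.1, -0.1, 0.0]
opening: 0.842
grip_force: 0.0
```

```bash
python3 - <<'E'
from ed import *
for n in('top','scene'):
  im=arm.read_camera(n)[:,:,::-1];cv2.imwrite('pics/fin_%s.png'%n,im)
  print(n,[(np.round(d['at'],1),round(d['confidence'],2),px2w(n,d['at'],.032).round(4)) for d in arm.look_for(n,'shallot_center')],
   [(np.round(d['at'],1),round(d['confidence'],2)) for d in arm.look_for(n,'shallot_open')],'gap',[(np.round(d['at'],1),round(d['confidence'],2)) for d in arm.look_for(n,'gap')],'expect',w2px(n,[.5517,-.2846,.03]))
h=cv2.cvtColor(im,cv2.COLOR_BGR2HSV);m=((h[...,0]>15)&(h[...,0]<32)&(h[...,1]>165)&(h[...,2]>120)).astype(np.uint8);m[:290]=0;m[390:]=0
k,_,st,ct=cv2.connectedComponentsWithStats(m)
print([(st[i,4],ct[i].round(1)) for i in range(1,k) if st[i,4]>15])
wm=((h[...,1]<60)&(h[...,2]>150)).astype(np.uint8);wm[:290]=0;wm[390:]=0;wm[:,:190]=0;wm[:,320:]=0
k,_,st,ct=cv2.connectedComponentsWithStats(wm);print('white',[(st[i,4],ct[i].round(1)) for i in range(1,k) if st[i,4]>3])
print(arm.observe()['ee_pos'],arm.observe()['clock'])
E
```

```text
top [(array([179.4, 395.9]), 0.59, array([ 0.5458, -0.2853,  0.032 ]))] [] gap [] expect [177.12979311 395.24975092]
scene [(array([347.3, 237.9]), 0.79, array([ 0.5533, -0.2907,  0.032 ])), (array([338.8, 249.6]), 0.34, array([ 0.5602, -0.2675,  0.032 ]))] [(array([346.7, 238. ]), 0.62)] gap [] expect [344.85189492 239.27894475]
[(np.int32(480), array([164.5, 295.5])), (np.int32(172), array([271.9, 320. ])), (np.int32(158), array([262.1, 328.6])), (np.int32(159), array([251. , 336.2])), (np.int32(165), array([240.1, 345.2]))]
white [(np.int32(19), array([259.8, 309. ])), (np.int32(5), array([275.2, 309.4])), (np.int32(5), array([249.2, 317. ])), (np.int32(8), array([238.5, 325. ])), (np.int32(6), array([227.3, 333.8])), (np.int32(19), array([252.8, 359.2]))]
[ 0.53255696 -0.07536129  0.25220022] 22.05
```

All four brass tubes lie in an even row in the scene image: (320,272), (329,262), (336,251) and (345,240). Their grey ends are on the same side and the slip is covered. The cover was not touched after I released it. I hand the job in.

```bash
python3 -c "
from cell import arm
print(arm.job_done())"
```

```text
the job is handed in; nothing more can be done
None
```

The job is handed in at about 22 s: the cover is slid fully aside in its guides, and the spare shallot lies in the marked place with its open end the same way as the others. I confirmed the final position only from image measurements, since my ten picture views were used up. No verdict came back.

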